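Last squeeze and cracking open of a plaster press mould

TASK

Give the tile in the plaster press mould a last squeeze: swing the toggle clamp's handle over until its arm is down on the hinged lid, then swing it fully back open. Then lift the lid by its front to break it free of its suction, without flinging it wide open, and finish while still holding it in the gripper, still, with a gap of about 30 mm at its front edge; do not let go. Leave the other things on the bench where they are.

Things in the scene. Friction and masses are not known exactly. Their poses are not given: they have to be found in the camera images.
- station: Plywood board 255 x 400 x 18 mm, fixed, with a white plaster press mould. Origin on the table under the mould's centre; x from the mould's front (robot side) to its hinge side, y left to the clamp, z up. The mould's lower half is 160 x 160 mm, top 62 mm above the table; on it lies the hinged lid, a plaster slab 160 x 160 x 28 mm, about 0.65 kg, its top 91 mm above the table when shut.
- lid (a joint): Lid angle, rad: 0 shut, grows as the front edge rises. Suction holds it shut: a lift at the bar meets a peak of about 12 to 18 N within the first 0.02 rad; by 0.06 rad the suction is gone and only the weight (3 to 5 N at the bar) is left. Let go, it falls shut. The front edge is 165 mm from the hinge line: 0.18 rad is a 30 mm gap there.
- lid_hinge (a point): Centre of the lid's hinge line at the mould's far edge: station x = 85 mm, y = 0, 63 mm above the table. The hinge line runs along the station's y.
- lid_bar (a point): Centre of the steel bar handle near the lid's front edge: round, 12 mm thick, 100 mm long along the station's y, on a post at each end; part of the lid. With the lid shut it is 140 mm in front of the hinge line (station x = -55 mm) and 64 mm above it, 127 mm above the table, with 30 mm of free height beneath the bar.
- toggle (a joint): Angle, rad, of the toggle clamp's swinging piece (handle and pressing arm in one) about an axis along the station's x through toggle_pivot: 0 clamped (handle leans 0.5 rad from upright towards the lid, arm level, pad on the lid), handle upright at 0.5, 1.15 fully open (handle leans 0.65 rad away from the lid). Under 3 N at the grip moves it; below 0.45 it drops shut, above 0.75 it falls open. Starts open.
- toggle_pivot (a point): Pivot of the steel toggle clamp, fixed on the board left of the lid: on the axis, mid-width of the handle, 111 mm above the table and 135 mm left of the mould's centre; the handle swings in the plane at right angles to the station's x. The arm is 14 mm square, reaches 87 mm from the pivot towards the lid and carries a rubber pad 75 mm from the pivot.
- toggle_grip (a point): Middle of the clamp handle's black round-ended grip, 26 mm in diameter, 65 mm long along the handle, 115 mm from toggle_pivot; the handle's tip is 140 mm from the pivot. Below the grip the handle is a steel strip 10 x 14 mm. Pinched from above across its width (along the station's x), it can turn between the fingers as it swings round the pivot.
- small_jar: Small clear glass jar with a steel lid, 36 mm across, 50 mm high, on the board to the right of the mould; loose, to be left alone. Origin at the middle of its underside.
- bowl: Fired clay bowl, 110 mm across, 50 mm high, right of the board; loose, to be left alone. Origin at the middle of its underside.
- slip_jar: Amber jar with a white lid and paper label, 70 mm across, 100 mm high, left of the board, next to the clamp; loose, to be left alone. Origin at the middle of its underside.
- mallet: Wooden mallet, 260 mm long, 26 mm thick, lying beyond the board; loose, to be left alone. Origin at the middle of its underside.
- brush: Flat brush with a wooden handle, 200 mm long, 20 mm thick, lying in front of the board (robot side); loose, to be left alone. Origin at the middle of its underside.
- cast: Small white plaster figure, 60 mm across, 120 mm high, standing left of and beyond the board; loose, to be left alone. Origin at the middle of its underside.

How it is judged:
By the outcome, as a careful person would: the job done as asked, in the order asked, and still so for the second after the job is handed in, while the arm keeps its last pose, push and grip.
It also fails if it takes over 53 s, if anything falls off the work surface, if the arm or the gripper's body presses on something with over 40 N, if the wrist force passes 120 N, or if a joint passes its speed limit or range.

ROBOT

A 6-joint arm with a two-finger parallel gripper is mounted at the origin on the work surface. World frame = base frame: x ahead of the robot, y to its left, z up, the work surface at z = 0. Lengths are in mm, angles in rad, forces in N, time in s.
With the tool pointing down it reaches from about 400 to 925 mm from the base axis. Payload 12.5 kg.
Tool frame: the origin (TCP) lies between the finger pads; the fingertips stand 25 mm ahead of it and the grasp point (between the pads) lies 6 mm ahead of it; z points along the fingers, y is the line along which they close (so a half turn about z gives the same grasp; the last joint's range is limited). The gripper opens to 95 mm and grips with 3 to 60 N. Pads are 20 mm wide; open, the fingers measure 119 mm over their backs; the gripper's body (75 mm by 180 mm) begins 59 mm behind the grasp point.
Start: joints at [-1.235, 0.491, 1.559, -0, 1.092, -0.106], TCP at [267.253, -564.995, 239.661] pointing down, gripper open.
Joint ranges: [-3.1, 3.1], [-0.84, 2.19], [0.05, 2.79], [-1.13, 4.28], [0.06, 2.93], [-2.69, 2.69]. Speed limits (rad/s): [2.22, 2.22, 2.79, 3.14, 3.14, 3.14].

INTERFACE

Orientations are given as [roll, pitch, yaw] about the fixed x, y, z axes, in that order (R = Rz(yaw) Ry(pitch) Rx(roll)).
In Python, from cell import state, read_camera, job_done, cut_out gives the robot as it stands. The module is installed in compiled form; this text tells all that it offers.
- The arm moves only by the tool jog_arm, never from a script. Its argument "motion" is a list of rows, each a list of 2 entries, a list of its own where there are three numbers: the shift along the tool's x, y, z in mm, then the turn about the tool's z in rad. A call has 1 to 5 rows; each row is the pose to reach, as a shift and turn from the pose commanded when the call began, along the tool's axes at that moment; what a row does not reach only later rows make up. A row lasts 1/10 s, in which the tool goes at most 50 mm and 8.59 degrees, less where a joint would pass 70% of its speed; a pose out of reach is approached as far as the arm can. A call with a gripper value outside its range is refused whole. "grip" is the closure, from 0 (fully open) to 1 (shut), set as the call begins (left out, the last holds). The fingers move at their own pace and stop on an object; the grip force is fixed at half the most. Time passes only in rows, so rows that repeat a pose let the fingers close. It gives the time, the measured TCP pose, the force, the opening and the grip force at its end, in the units of the state.
- state(): the state, without advancing time (a new reading comes with each control period).
- read_camera(name): name is "side" or "top"; returns a dict with "img" (384x512x3 uint8, blue, green, red), "vertical_fov" (degrees; the focal length in pixels is half the picture's height over the tangent of half this angle, whatever the lens; pixels are square), "cx", "cy" (the principal point, pixels), "extrinsics" (4x4, takes a point from camera to world coordinates). Camera axes: x right, y up, looking along -z (the intrinsics and any distortion apply to the point x, -y, -z); pixel columns grow to the right and rows downward; lengths in mm; the calibration is good to about 2 mm. A picture is of the moment at which its call begins. There is no depth.
- job_done(): hands the job in; it is judged then, once.
Trained networks look in a picture, given as the dict that the camera call returned (one of the last four; its "shot" number tells which), for a name from the list of things; names that differ only in an ending like _2 or _b are one class to them, and where a whole thing is asked for, a point or a joint stands for the part that bears it (a point fixed in the world has none). Each returns a list of dicts, best first, with "p" (0 to 1); they miss things now and then, are a little off and sometimes report something else, mostly with a low value. They report only what shows in the picture. A call takes as long as a camera call.
- cut_out(name, picture): "region" (384x512 bool, what is visible of it) and "box" ([left, top, right, bottom] in pixels, round what is visible of it).
The state is a dict: "t": time; "joints": joint angles; "qvel": joint speeds; "tau": joint torques, N m; "eef_pos": TCP position; "tcp_rot": TCP orientation; "ft_force": force on the tool from outside, world axes, zero at the start; "moment": the same for the moment, N m; "opening": opening from 0.0 (shut) to 1.0 (fully open); "grip_force": force on a finger pad.
Only numpy, scipy, OpenCV 4.12 (cv2) and the standard library are available. Lean on these libraries where they do the work, as an engineer would, in place of code of your own. Each camera call takes 0.05 s, during which the arm holds its last target. There are 200 camera calls.

## Working session

There is one attempt and no reset: what is moved stays moved. The work goes in short steps, Python scripts to look and compute and a tool call to move; the robot and the scene stay as the last step left them, time stands still between calls to the robot, and variables do not carry over. Pictures are saved under pics/ and viewed, at most 13 in all, crops included, and the job is handed in when it is done.

Besides the shell and the picture viewer there is one more tool, called after "Call:" in YAML: its name, and indented under it one key for each argument. jog_arm: Moves the arm, as the interface text tells. Its arguments: {"type":"object","properties":{"motion":{"type":"array"},"grip":{"type":"number"}},"required":["motion"]}

```bash
mkdir -p pics; cat > h.py <<'E'
import numpy as np, cv2
from cell import state, read_camera, cut_out
def f(p): return p['img'].shape[0]/2/np.tan(np.radians(p['vertical_fov'])/2)
def proj(p,X):
    E=np.array(p['extrinsics']);X=np.atleast_2d(X);c=(X-E[:3,3])@E[:3,:3]
    return np.c_[p['cx']+f(p)*c[:,0]/-c[:,2],p['cy']-f(p)*c[:,1]/-c[:,2]]
def ray(p,u,v):
    E=np.array(p['extrinsics']);d=E[:3,:3]@np.array([(u-p['cx'])/f(p),-(v-p['cy'])/f(p),-1]);return E[:3,3],d
def onz(p,u,v,z):
    o,d=ray(p,u,v);return o+d*(z-o[2])/d[2]
E
python3 - <<'E'
from h import *
s=state();print({k:np.round(v,3).tolist() for k,v in s.items()})
for n in('side','top'):
    p=read_camera(n);cv2.imwrite(f'pics/{n}0.png',p['img']);print(n,[k for k in p],p['vertical_fov'],p['cx'],p['cy'],np.round(p['extrinsics'],3).tolist())
    for k in('lid','lid_bar','toggle','toggle_grip','station','small_jar','slip_jar'):
        for r in cut_out(k,p)[:1]:
            ys,xs=np.nonzero(r['region']);print(k,round(r['p'],2),r['box'],xs.mean().round(1),ys.mean().round(1))
E
```

```text
{'t': 0.0, 'joints': [-1.235, 0.492, 1.559, 0.0, 1.092, -0.106], 'qvel': [0.001, -0.001, 0.001, 0.0, 0.0, 0.002], 'tau': [-0.001, -61.265, -25.819, 0.069, 0.048, -0.0], 'eef_pos': [267.154, -564.778, 239.044], 'tcp_rot': [-3.14, -0.0, 0.442], 'ft_force': [0.305, 0.679, 0.828], 'moment': [-0.012, 0.035, -0.039], 'grip_force': 0.0, 'opening': 1.0}
side ['img', 'vertical_fov', 'cx', 'cy', 'extrinsics', 'shot'] 49.61714758282683 251.67459476750005 190.97762256015986 [[0.999, 0.031, -0.043, 524.839], [-0.054, 0.554, -0.831, -909.983], [-0.002, 0.832, 0.555, 752.372], [0.0, 0.0, 0.0, 1.0]]
lid_bar 0.77 [219.3, 183.0, 288.3, 234.6] 252.7 210.4
toggle 0.56 [238.2, 127.4, 249.4, 173.4] 242.8 149.4
toggle_grip 0.84 [238.9, 127.5, 253.5, 177.1] 243.0 150.0
station 0.71 [237.8, 128.9, 250.3, 172.2] 242.8 149.9
small_jar 0.72 [237.8, 237.3, 246.9, 258.3] 241.6 248.7
slip_jar 0.58 [248.6, 146.3, 273.6, 183.1] 258.7 164.5
top ['img', 'vertical_fov', 'cx', 'cy', 'extrinsics', 'shot'] 42.97345742896848 247.69594242921377 193.6112706149131 [[-0.03, 0.979, -0.204, 318.346], [-1.0, -0.031, -0.0, -12.262], [-0.007, 0.204, 0.979, 1465.846], [0.0, 0.0, 0.0, 1.0]]
lid 0.55 [208.3, 173.2, 270.1, 235.1] 240.0 203.7
lid_bar 0.83 [211.6, 171.5, 270.2, 234.4] 239.7 203.9
toggle 0.43 [166.0, 166.3, 303.6, 264.5] 235.9 215.2
toggle_grip 0.96 [153.6, 199.6, 209.8, 211.1] 180.3 206.5
small_jar 0.47 [274.0, 208.1, 287.9, 222.8] 281.6 216.5
slip_jar 0.91 [125.4, 187.1, 154.8, 210.7] 141.2 196.9
```

View pics/side0.png

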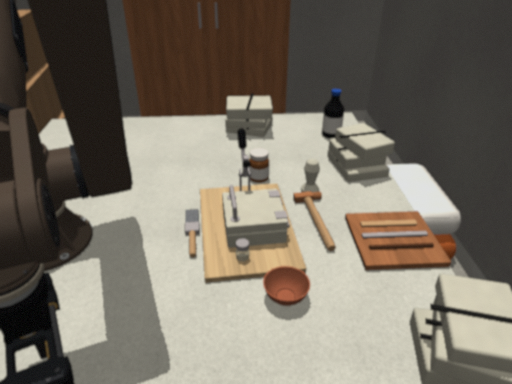

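View pics/top0.png

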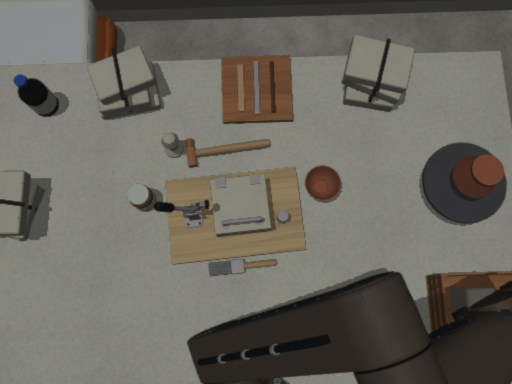

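The side view shows the toggle handle at (243,150), the bar at (234,203) and the slip jar just behind the clamp. The top view shows the lid around (240,204), the bar at (243,221), the grip at (165,207) and the small jar at (283,216). Next I'll fit the station pose and check it with an overlay.

```bash
cat >> h.py <<'E'
def st2w(P,q):
    c,s=np.cos(q[2]),np.sin(q[2]);P=np.atleast_2d(P).astype(float)
    return np.c_[q[0]+c*P[:,0]-s*P[:,1],q[1]+s*P[:,0]+c*P[:,1],P[:,2]]
def tog(a,r=115):  # point on handle
    th=0.5-a
    return [0,135-r*np.sin(th),111+r*np.cos(th)]
E
python3 - <<'E'
from h import *
t=read_camera('top');s=read_camera('side')
c=[(166,181),(297,168),(304,250),(172,263)]
B=np.array([onz(t,*x,18) for x in c]);print(B.round(0).tolist(),[np.linalg.norm(B[i]-B[i-1]).round() for i in range(4)])
e=(B[0]+B[3]-B[1]-B[2]);yaw=np.arctan2(-e[0],e[1]);print('yaw',yaw)
b=(onz(t,223,223,127)+onz(t,263,219.5,127))/2
print('bar',b)
q=np.array([b[0]+55*np.cos(yaw),b[1]+55*np.sin(yaw),yaw]);print(q)
np.save('q.npy',q)
L=[[-80,80,91],[80,80,91],[80,-80,91],[-80,-80,91]]
for n,p,(x0,y0,x1,y1) in(('top',t,(140,150,310,277)),('side',s,(180,110,310,290))):
    k=4 if n=='top' else 3.3
    im=cv2.resize(p['img'][y0:y1,x0:x1],None,fx=k,fy=k,interpolation=cv2.INTER_CUBIC)
    def dr(P,col,cl):
        pt=((proj(p,st2w(P,q))-[x0,y0]+.5)*k).astype(int);cv2.polylines(im,[pt],cl,col,1)
    dr(L,(0,255,0),True);dr([[-55,50,127],[-55,-50,127]],(0,0,255),False);dr([[0,135,111],tog(1.15,140)],(255,0,0),False)
    cv2.imwrite(f'pics/{n}1.png',im);print(im.shape)
E
```

```text
[[667.0, 236.0, 18.0], [695.0, -165.0, 18.0], [444.0, -173.0, 18.0], [418.0, 217.0, 18.0]] [np.float64(250.0), np.float64(402.0), np.float64(251.0), np.float64(392.0)]
yaw 0.06862075772638503
bar [519.4504039    3.44582492 127.        ]
[5.74320962e+02 7.21700534e+00 6.86207577e-02]
(508, 680, 3)
(594, 429, 3)
```

View pics/top1.png

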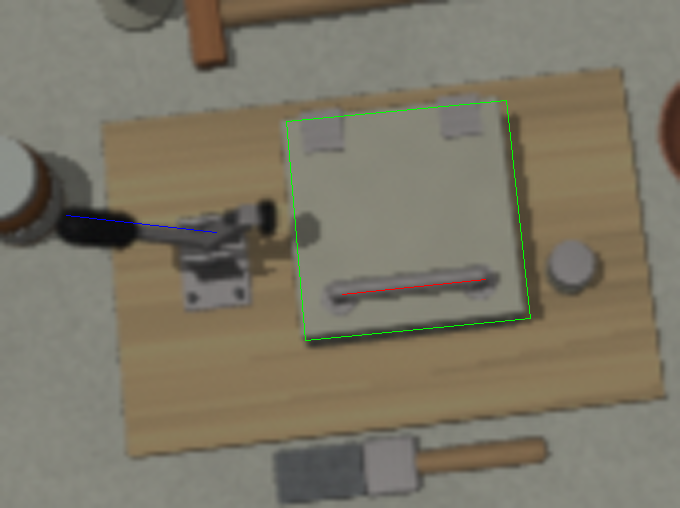

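View pics/side1.png

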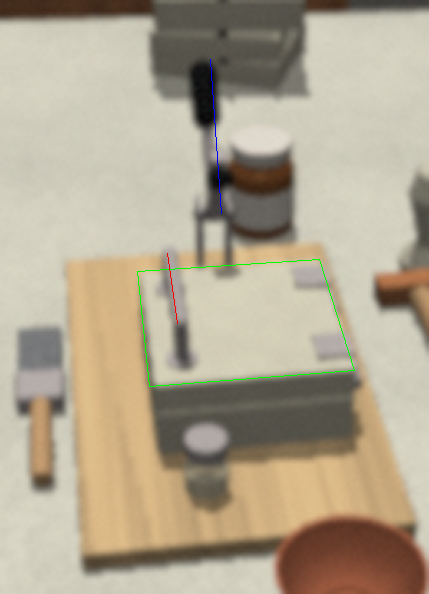

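The overlay fits the lid well. The handle sits about 5 mm nearer the robot than modelled, so I'll triangulate the grip and bar, then work out the first moves.

```bash
cat >> h.py <<'E'
def tri(obs):
    A=np.zeros((3,3));b=np.zeros(3)
    for p,u,v in obs:
        o,d=ray(p,u,v);d=d/np.linalg.norm(d);M=np.eye(3)-np.outer(d,d);A+=M;b+=M@o
    x=np.linalg.solve(A,b);return x,[np.round(proj(p,x)[0]-[u,v],1).tolist() for p,u,v in obs]
def w2st(X,q):
    c,s=np.cos(q[2]),np.sin(q[2]);d=np.array(X)-[q[0],q[1],0];return np.array([c*d[0]+s*d[1],-s*d[0]+c*d[1],d[2]])
def shift(target,turnleft=None):
    from scipy.spatial.transform import Rotation as R
    s=state();M=R.from_euler('xyz',s['tcp_rot']).as_matrix();return M.T@(np.array(target)-s['eef_pos'])
E
python3 - <<'E'
from h import *
t=read_camera('top');s=read_camera('side');q=np.load('q.npy')
C=lambda u,v:(140+u/4,150+v/4); D=lambda u,v:(180+u/3.3,110+v/3.3)
for n,a,b in(('grip',C(97,228),D(204,94)),('gripT',C(58,224),D(201,63)),('barfar',C(332,288),D(168,252)),('cornerFL',C(305,340),D(138,271)),('FR',C(530,318),D(150,385)),('BR',C(506,100),D(354,371))):
    x,r=tri([(t,*a),(s,*b)]);print(n,x.round(1),r,'st',w2st(x,q).round(1))
print('model grip',st2w([tog(1.15)],q).round(1))
tgt=st2w([[-6,tog(1.15)[1],330]],q)[0];print(tgt,'tool shift',shift(tgt).round(1))
E
```

```text
grip [554.1 210.3 194.4] [[-0.0, -0.1], [-0.1, 0.0]] st [ -6.2 204.  194.4]
gripT [553.1 232.1 215. ] [[0.0, 0.2], [0.2, -0.0]] st [ -5.8 225.8 215. ]
barfar [518.7  59.  123.5] [[0.0, 0.3], [0.3, -0.1]] st [-52.   55.5 123.5]
cornerFL [489.6  80.9  90. ] [[-0.1, -0.5], [-0.5, 0.1]] st [-79.5  79.4  90. ]
FR [500.  -78.9  90.9] [[-0.1, -0.5], [-0.5, 0.1]] st [-80.  -80.8  90.9]
BR [659.7 -68.1  89.2] [[-0.0, -0.4], [-0.4, 0.1]] st [ 80.  -81.   89.2]
model grip [[560.3 211.3 202.5]]
[554.30653652 210.92052678 330.        ] tool shift [ 591.3 -578.6  -90.4]
```

Call:
jog_arm:
  motion:
    - [[34,-33,-15],-0.13]
    - [[68,-66,-30],-0.26]
    - [[102,-99,-45],-0.39]
    - [[136,-132,-60],-0.52]
    - [[170,-165,-75],-0.65]

```text
t: 1.5
eef_pos: [350.6, -341.3, 315.3]
tcp_rot: [3.141, 0.0, 1.097]
ft_force: [1.1, -1.2, 0.3]
opening: 0.997
grip_force: 0.0
```

```bash
python3 - <<'E'
from h import *
s=state();print(s['t'],s['eef_pos'],s['tcp_rot'],'turn left',-(np.load('q.npy')[2]+np.pi/2-s['tcp_rot'][2]),shift([554.3,211,330]))
E
```

```text
1.5 [ 350.62899535 -341.33887208  315.31201364] [3.14122351e+00 8.48573768e-05 1.09676757e+00] turn left -0.5426495138461518 [584.4054228  -70.90964707 -14.76375427]
```

Call:
jog_arm:
  motion:
    - [[48,-6,-3],-0.11]
    - [[96,-12,-6],-0.22]
    - [[144,-18,-9],-0.33]
    - [[192,-24,-12],-0.44]
    - [[240,-29,-15],-0.543]

```text
t: 2.0
eef_pos: [435.5, -114.9, 330.1]
tcp_rot: [3.141, 0.0, 1.639]
ft_force: [0.1, -0.5, 0.8]
opening: 1.004
grip_force: 0.0
```

```bash
python3 - <<'E'
from h import *
s=state();print(s['t'],s['eef_pos'],s['tcp_rot'],'turn left',-(np.load('q.npy')[2]+np.pi/2-s['tcp_rot'][2]),shift([554.3,211,330]))
E
```

```text
2.0 [ 435.45705755 -114.85631543  330.10052068] [3.14085626e+00 4.87727361e-04 1.63906563e+00] turn left -0.00035145757017440715 [3.16990239e+02 1.40794812e+02 4.95968086e-02]
```

Call:
jog_arm:
  motion:
    - [[45,20,0],0]
    - [[90,40,0],0]
    - [[135,60,0],0]
    - [[180,80,0],0]
    - [[225,100,0],0]

```text
t: 2.5
eef_pos: [521.0, 116.3, 329.8]
tcp_rot: [3.141, 0.0, 1.635]
ft_force: [1.0, -0.4, 0.7]
opening: 1.002
grip_force: 0.0
```

Call:
jog_arm:
  motion:
    - [[45,20,0],0]
    - [[92,41,10],0]
    - [[92,41,50],0]
    - [[92,41,90],0]
    - [[92,41,122],0]

```text
t: 3.0
eef_pos: [555.1, 209.0, 205.5]
tcp_rot: [-3.14, 0.0, 1.636]
ft_force: [-0.3, 0.7, -0.3]
opening: 1.002
grip_force: 0.0
```

```bash
python3 - <<'E'
from h import *
s=state();print(s['t'],s['eef_pos'],s['tcp_rot'],shift([554.3,211,208]))
a=read_camera('side');b=read_camera('top')
k=lambda p,x,y,w,h:cv2.resize(p['img'][y:y+h,x:x+w],None,fx=4,fy=4,interpolation=cv2.INTER_CUBIC)
cv2.imwrite('pics/g.png',np.hstack([k(a,190,80,95,140),k(b,120,160,95,140)]))
E
```

```text
3.0 [555.06695766 209.02859198 205.46049627] [-3.14035510e+00  3.66124761e-04  1.63586306e+00] [ 2.01617465 -0.64029531 -2.53945162]
```

View pics/g.png

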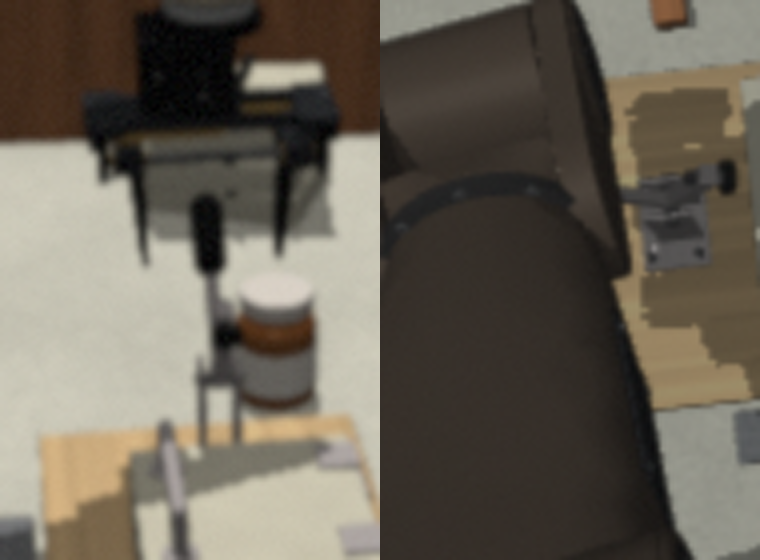

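Side crop: the fingers are at x≈147 and 280 and straddle the grip at (206,235). Its centre is about 4–5 mm to the near side, so I'll shift −4 mm and close.

Call:
jog_arm:
  motion:
    - [[2,-4,0],0]
    - [[2,-4,0],0]
    - [[2,-4,0],0]
    - [[2,-4,0],0]
    - [[2,-4,0],0]
  grip: 0.6

```text
t: 3.6
eef_pos: [551.8, 210.3, 208.4]
tcp_rot: [3.14, -0.0, 1.635]
ft_force: [0.5, 0.0, -0.0]
opening: 0.637
grip_force: 0.0
```

Call:
jog_arm:
  motion:
    - [[0,0,0],0]
    - [[0,0,0],0]
    - [[0,0,0],0]
    - [[0,0,0],0]
  grip: 1

```text
t: 4.0
eef_pos: [551.6, 210.3, 207.5]
tcp_rot: [-3.141, 0.0, 1.635]
ft_force: [-0.3, -0.3, 0.3]
opening: 0.299
grip_force: 0.0
```

Call:
jog_arm:
  motion:
    - [[0,0,0],0]
    - [[0,0,0],0]
    - [[0,0,0],0]

```text
t: 4.3
eef_pos: [552.4, 210.3, 207.7]
tcp_rot: [3.14, 0.0, 1.635]
ft_force: [5.4, -0.4, -2.4]
opening: 0.27
grip_force: 30.0
```

Call:
jog_arm:
  motion:
    - [[-8.5,0,-5.9],0]
    - [[-17.5,0,-11],0]
    - [[-26.9,0,-15.2],0]
    - [[-36.7,0,-18.6],0]
    - [[-46.8,0,-21.2],0]

```text
t: 4.8
eef_pos: [555.9, 163.7, 228.9]
tcp_rot: [3.138, -0.001, 1.634]
ft_force: [8.8, 2.7, -7.0]
opening: 0.264
grip_force: 30.0
```

Call:
jog_arm:
  motion:
    - [[-10.2,0,-1.6],0]
    - [[-20.5,0,-2.3],0]
    - [[-30.8,0,-2.0],0]
    - [[-41.1,0,-0.8],0]
    - [[-51.3,0,1.3],0]

```text
t: 5.3
eef_pos: [558.5, 112.1, 228.1]
tcp_rot: [3.14, -0.0, 1.635]
ft_force: [0.0, -0.1, -0.9]
opening: 0.096
grip_force: 0.0
```

```bash
python3 - <<'E'
from h import *
a=read_camera('side');b=read_camera('top')
k=lambda p,x,y,w,h:cv2.resize(p['img'][y:y+h,x:x+w],None,fx=4,fy=4,interpolation=cv2.INTER_CUBIC)
cv2.imwrite('pics/g2.png',np.hstack([k(a,190,80,95,140),k(b,120,160,95,140)]))
E
```

```text
(no output)
```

View pics/g2.png

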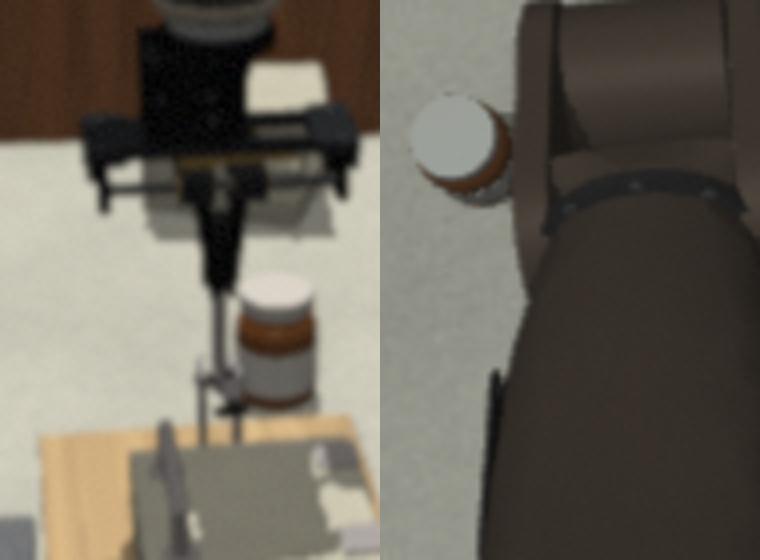

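```bash
python3 - <<'E'
from h import *
q=np.load('q.npy');s=read_camera('side')
for a in(0,.2,.4,.5,.6,.7,.8,1.15):
    arm=[-7,135-87*np.cos(a),111+87*np.sin(a)];t=tog(a,140);t[0]=-7;b=tog(a,82);b[0]=-7
    print(a,((proj(s,st2w([arm,t,b],q))-[190,80])*4).round().tolist())
st=state();print(w2st(st['eef_pos'],q),st['ft_force'],st['opening'],st['t'])
E
```

```text
0 [[231.0, 442.0], [226.0, 272.0], [222.0, 318.0]]
0.2 [[230.0, 419.0], [221.0, 240.0], [220.0, 300.0]]
0.4 [[229.0, 395.0], [217.0, 214.0], [217.0, 285.0]]
0.5 [[228.0, 383.0], [215.0, 205.0], [216.0, 279.0]]
0.6 [[228.0, 370.0], [213.0, 197.0], [215.0, 274.0]]
0.7 [[227.0, 358.0], [211.0, 191.0], [213.0, 270.0]]
0.8 [[226.0, 345.0], [209.0, 188.0], [212.0, 268.0]]
1.15 [[221.0, 306.0], [203.0, 191.0], [209.0, 268.0]]
[ -9.61114426 105.69750791 227.21509213] [ 1.11083899  0.07385756 -0.24954557] 0.011705877335161732 5.45
```

```bash
python3 - <<'E'
from h import *
a=read_camera('side')
for n in('toggle_grip','toggle'):
  for r in cut_out(n,a)[:2]: print(n,r['p'],((np.array(r['box']).reshape(2,2)-[190,80])*4).tolist())
k=lambda p,x,y,w,h:cv2.resize(p['img'][y:y+h,x:x+w],None,fx=6,fy=6,interpolation=cv2.INTER_CUBIC)
cv2.imwrite('pics/g3.png',k(a,210,100,70,100));print(state()['ft_force'],state()['opening'])
E
```

```text
toggle_grip 0.47 [[218.0, 298.4], [254.79999999999995, 426.4]]
toggle 0.48 [[212.0, 260.79999999999995], [250.0, 414.0]]
toggle 0.19 [[202.0, 304.0], [251.60000000000002, 440.4]]
[ 0.88705519 -0.05579229 -0.11820316] 0.0027150673434278164
```

View pics/g3.png

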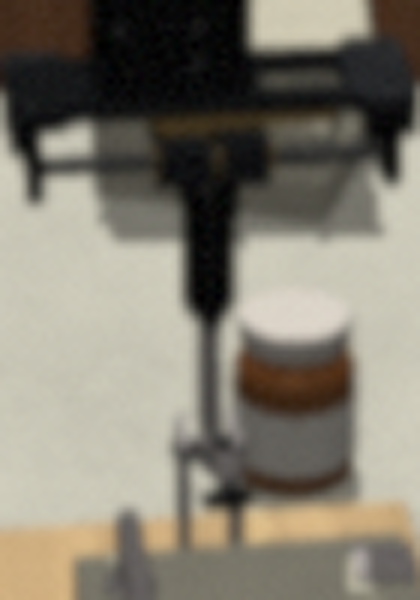

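```bash
python3 - <<'E'
from h import *
q=np.load('q.npy');s=read_camera('side')
P=lambda X:((proj(s,st2w(X,q))-[190,80])*4).round().tolist()
for a in(0,.2,.3,.4,.5,.6,.7,1.15):
    print(a,P([[-7,135-75*np.cos(a)-13*np.sin(a),111+75*np.sin(a)-13*np.cos(a)],[-7]+tog(a,82)[1:]]))
st=state();e=w2st(st['eef_pos'],q);print('fingertip',P([e-[0,0,25],e-[0,10,25],e+[0,10,-25],e]),st['t'])
E
```

```text
0 [[229.0, 448.0], [222.0, 318.0]]
0.2 [[229.0, 430.0], [220.0, 300.0]]
0.3 [[229.0, 421.0], [218.0, 292.0]]
0.4 [[228.0, 411.0], [217.0, 285.0]]
0.5 [[228.0, 400.0], [216.0, 279.0]]
0.6 [[227.0, 390.0], [215.0, 274.0]]
0.7 [[227.0, 379.0], [213.0, 270.0]]
1.15 [[223.0, 331.0], [209.0, 268.0]]
fingertip [[217.0, 286.0], [218.0, 293.0], [215.0, 280.0], [216.0, 254.0]] 5.65
```

The pad position gives an angle of about 0.41. The grip slipped out, and the handle now leans on the left side of the closed fingers. I'll ease the fingers towards the lid so it drops shut under control.

Call:
jog_arm:
  motion:
    - [[-8,0,0],0]
    - [[-16,0,0],0]
    - [[-24,0,0],0]
    - [[-32,0,0],0]
    - [[-40,0,0],0]

```text
t: 6.15
eef_pos: [560.5, 71.6, 227.5]
tcp_rot: [3.142, 0.0, 1.634]
ft_force: [0.1, -0.6, -0.1]
opening: 0.006
grip_force: 0.0
```

Call:
jog_arm:
  motion:
    - [[-8,0,0],0]
    - [[-16,0,0],0]
    - [[-24,0,0],0]
    - [[-32,0,0],0]
    - [[-40,0,0],0]

```text
t: 6.65
eef_pos: [563.0, 31.9, 227.5]
tcp_rot: [3.142, 0.0, 1.635]
ft_force: [-0.1, -0.5, 0.6]
opening: 0.005
grip_force: 0.0
```

```bash
python3 - <<'E'
from h import *
a=read_camera('side');b=read_camera('top');q=np.load('q.npy')
k=lambda p,x,y,w,h:cv2.resize(p['img'][y:y+h,x:x+w],None,fx=4,fy=4,interpolation=cv2.INTER_CUBIC)
cv2.imwrite('pics/g4.png',np.hstack([k(a,190,80,95,140),k(b,130,160,95,140)]));s=state();print(s['ft_force'],w2st(s['eef_pos'],q))
E
```

```text
[-0.20266471  0.59832932 -0.45440989] [ -9.55628942  25.14768035 227.49748701]
```

View pics/g4.png

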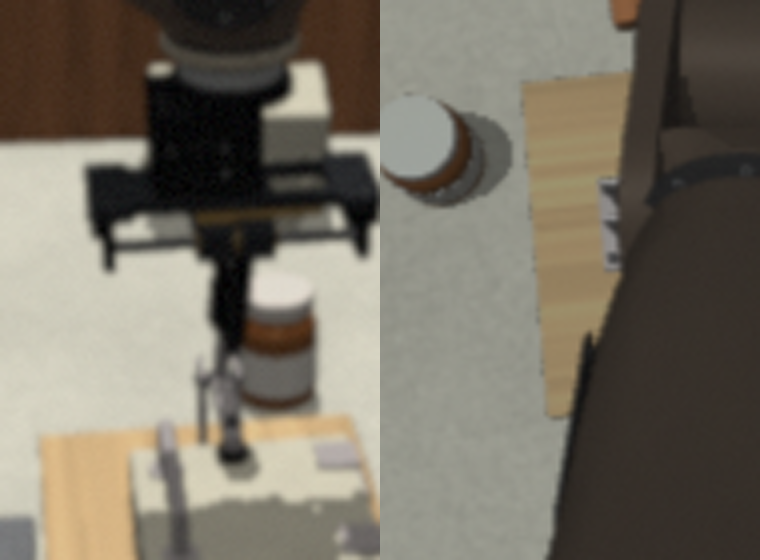

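The pad at (235,452) is down on the lid, where the model puts it for angle 0, so the clamp is closed. I'll let it rest briefly, then push the handle back open with the closed fingers.

Call:
jog_arm:
  motion:
    - [[0,0,0],0]
    - [[0,0,0],0]
    - [[0,0,0],0]
    - [[9,2,0],0]
    - [[18,2,0],0]

```text
t: 7.25
eef_pos: [564.0, 51.4, 227.5]
tcp_rot: [3.141, 0.0, 1.635]
ft_force: [0.0, -1.3, 0.8]
opening: 0.009
grip_force: 0.0
```

Call:
jog_arm:
  motion:
    - [[9,0,0],0]
    - [[18,0,0],0]
    - [[27,0,0],0]
    - [[36,0,0],0]
    - [[45,0,0],0]

```text
t: 7.75
eef_pos: [560.8, 96.4, 227.5]
tcp_rot: [-3.142, 0.0, 1.635]
ft_force: [-0.9, -0.4, 0.2]
opening: 0.002
grip_force: 0.3
```

Call:
jog_arm:
  motion:
    - [[9,0,0],0]
    - [[18,0,0],0]
    - [[27,0,0],0]
    - [[36,0,0],0]
    - [[45,0,0],0]

```text
t: 8.25
eef_pos: [557.9, 141.3, 227.4]
tcp_rot: [-3.141, 0.0, 1.635]
ft_force: [0.1, -0.3, -0.3]
opening: 0.008
grip_force: 0.0
```

Call:
jog_arm:
  motion:
    - [[8,0,0],0]
    - [[16,0,0],0]
    - [[24,0,0],0]
    - [[32,0,0],0]
    - [[38,0,0],0]

```text
t: 8.75
eef_pos: [555.6, 179.1, 227.5]
tcp_rot: [3.142, 0.0, 1.635]
ft_force: [-0.3, -0.2, 0.1]
opening: 0.006
grip_force: 0.0
```

```bash
python3 - <<'E'
from h import *
a=read_camera('side');b=read_camera('top');q=np.load('q.npy')
k=lambda p,x,y,w,h:cv2.resize(p['img'][y:y+h,x:x+w],None,fx=4,fy=4,interpolation=cv2.INTER_CUBIC)
cv2.imwrite('pics/g5.png',np.hstack([k(a,190,80,95,140),k(b,120,160,95,140)]));s=state();print(s['ft_force'],w2st(s['eef_pos'],q))
E
```

```text
[-1.39798709  0.43423654  0.22229499] [ -6.94137892 172.79527533 227.48211506]
```

View pics/g5.png

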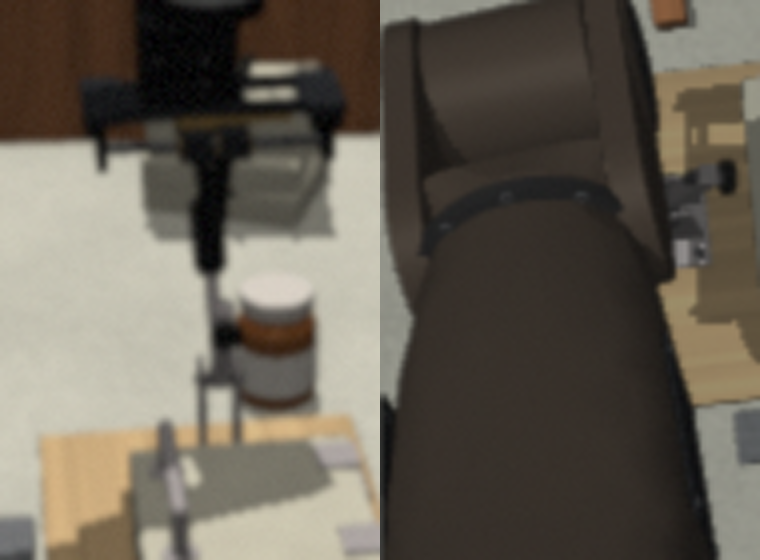

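Pad back at (230,332): the clamp is fully open and the slip jar hasn't moved. Next is the bar, going up first and opening the gripper partway.

Call:
jog_arm:
  motion:
    - [[0,0,-30],0]
    - [[0,0,-60],0]
    - [[-40,-11,-60],0]
    - [[-80,-22,-60],0]
    - [[-120,-33,-60],0]
  grip: 0.4

```text
t: 9.35
eef_pos: [529.8, 55.3, 287.7]
tcp_rot: [3.141, 0.0, 1.636]
ft_force: [0.8, -0.6, -0.2]
opening: 0.365
grip_force: 0.0
```

Call:
jog_arm:
  motion:
    - [[-40,-10,0],0]
    - [[-53,-13,25],0]
    - [[-53,-13,60],0]
    - [[-53,-13,90],0]
    - [[-53,-13,100],0]

```text
t: 9.85
eef_pos: [519.8, 2.5, 185.3]
tcp_rot: [-3.138, -0.001, 1.634]
ft_force: [0.5, -0.6, -0.3]
opening: 0.599
grip_force: 0.0
```

```bash
python3 - <<'E'
from h import *
a=read_camera('side');q=np.load('q.npy')
k=lambda p,x,y,w,h:cv2.resize(p['img'][y:y+h,x:x+w],None,fx=6,fy=6,interpolation=cv2.INTER_CUBIC)
cv2.imwrite('pics/g6.png',k(a,190,140,110,95));s=state();print(s['ft_force'],w2st(s['eef_pos'],q),s['opening'],s['t'])
E
```

```text
[ 0.15911291  0.25708441 -0.47588041] [-54.58800383  -0.82871734 185.18666668] 0.5982645223876931 9.9
```

View pics/g6.png

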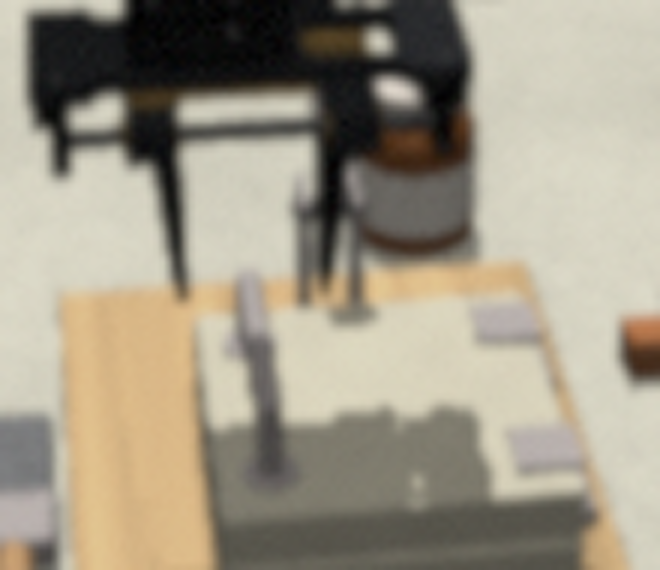

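The fingertips at (183,295) and (323,290) are centred over the bar at about (257,320). I'll go down and close.

Call:
jog_arm:
  motion:
    - [[0,0,20],0]
    - [[0,0,40],0]
    - [[0,0,50],0]
    - [[0,0,54],0]
    - [[0,0,54],0]

```text
t: 10.4
eef_pos: [521.1, 2.8, 134.0]
tcp_rot: [3.141, 0.0, 1.635]
ft_force: [0.3, 0.5, 0.2]
opening: 0.599
grip_force: 0.0
```

Call:
jog_arm:
  motion:
    - [[0,0,0],0]
    - [[0,0,0],0]
    - [[0,0,0],0]
    - [[0,0,0],0]
    - [[0,0,0],0]
  grip: 1

```text
t: 10.9
eef_pos: [520.8, 2.8, 133.7]
tcp_rot: [3.141, 0.0, 1.635]
ft_force: [0.3, 0.3, -0.3]
opening: 0.236
grip_force: 0.0
```

Call:
jog_arm:
  motion:
    - [[0,0,0],0]
    - [[0,0,0],0]
    - [[0,0,0],0]

```text
t: 11.2
eef_pos: [521.2, 2.8, 133.6]
tcp_rot: [3.141, 0.0, 1.635]
ft_force: [2.6, 0.9, -0.6]
opening: 0.119
grip_force: 30.0
```

Call:
jog_arm:
  motion:
    - [[0,0.3,-0.7],0]
    - [[0,0.6,-1.4],0]
    - [[0,1.0,-2.1],0]
    - [[0,1.3,-2.8],0]
    - [[0,1.6,-3.5],0]

```text
t: 11.7
eef_pos: [522.1, 2.9, 135.7]
tcp_rot: [-3.14, -0.0, 1.635]
ft_force: [5.6, 0.3, -20.7]
opening: 0.12
grip_force: 30.0
```

Call:
jog_arm:
  motion:
    - [[0,0.2,-0.7],0]
    - [[0,0.5,-1.4],0]
    - [[0,0.9,-2.1],0]
    - [[0,1.2,-2.8],0]
    - [[0,1.6,-3.5],0]

```text
t: 12.2
eef_pos: [524.5, 3.1, 140.3]
tcp_rot: [3.141, 0.0, 1.635]
ft_force: [6.6, 1.0, -8.4]
opening: 0.115
grip_force: 30.0
```

Call:
jog_arm:
  motion:
    - [[0,0.8,-1.4],0]
    - [[0,1.6,-2.7],0]
    - [[0,2.4,-4.0],0]
    - [[0,3.2,-5.4],0]
    - [[0,3.9,-6.7],0]

```text
t: 12.7
eef_pos: [528.0, 3.3, 146.9]
tcp_rot: [-3.141, -0.0, 1.635]
ft_force: [5.9, -0.7, -9.4]
opening: 0.118
grip_force: 30.0
```

Call:
jog_arm:
  motion:
    - [[0,0.9,-1.4],0]
    - [[0,1.7,-2.7],0]
    - [[0,2.5,-4.0],0]
    - [[0,3.3,-5.3],0]
    - [[0,3.3,-5.3],0]

```text
t: 13.2
eef_pos: [531.2, 3.5, 152.7]
tcp_rot: [3.141, 0.0, 1.635]
ft_force: [3.5, 0.3, -8.1]
opening: 0.118
grip_force: 30.0
```

Call:
jog_arm:
  motion:
    - [[0,0.9,-1.3],0]
    - [[0,1.8,-2.6],0]
    - [[0,2.6,-3.9],0]
    - [[0,3.3,-5.1],0]
    - [[0,3.3,-5.1],0]

```text
t: 13.7
eef_pos: [534.5, 3.8, 157.8]
tcp_rot: [3.141, 0.0, 1.635]
ft_force: [2.9, 0.3, -6.7]
opening: 0.119
grip_force: 30.0
```

```bash
python3 - <<'E'
from h import *
a=read_camera('side');q=np.load('q.npy');s=state();print(s['ft_force'],w2st(s['eef_pos'],q),s['opening'],s['t'])
k=5;x,y,w,h=190,130,130,115
im=cv2.resize(a['img'][y:y+h,x:x+w],None,fx=k,fy=k,interpolation=cv2.INTER_CUBIC)
for th,col in((0,(255,0,0)),(.14,(0,255,255)),(.18,(0,255,0)),(.22,(0,0,255))):
    L=[]
    for yy in(80,-80):
        X,Z=-165,0
        L.append([85+X*np.cos(th)+Z*np.sin(th),yy,63+Z*np.cos(th)-X*np.sin(th)])
    L.append([85,-80,63])
    cv2.polylines(im,[((proj(a,st2w(L,q))-[x,y]+.5)*k).astype(int)],False,col,1)
cv2.imwrite('pics/lid.png',im)
E
```

```text
[ 2.91184817  0.53068602 -7.80357687] [-40.0238123   -0.71682099 157.72528363] 0.12195616283428408 13.75
```

View pics/lid.png

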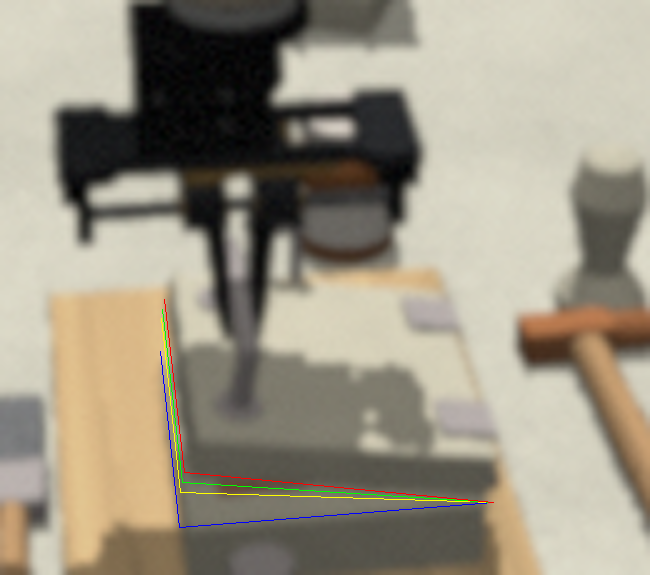

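The lid's lower edge matches the 0.18 overlay at about (185,480), and the TCP has risen 24 mm with no slip. I'll settle briefly and hand in.

Call:
jog_arm:
  motion:
    - [[0,0,0],0]
    - [[0,0,0],0]
    - [[0,0,0],0]
    - [[0,0,0],0]
    - [[0,0,0],0]

```text
t: 14.25
eef_pos: [534.4, 3.7, 157.6]
tcp_rot: [-3.141, -0.0, 1.635]
ft_force: [3.0, 2.4, -7.4]
opening: 0.117
grip_force: 30.0
```

```bash
python3 -c "
from cell import *
s=state();print(s['eef_pos'],s['opening'],s['grip_force']);print(job_done())"
```

```text
[534.38465575   3.7393801  157.61293264] 0.11740620708292615 29.961126744747162
the job is handed in; nothing more can be done
None
```

I swung the clamp shut onto the lid and fully back open, then lifted the lid free and handed the job in at 14.3 s with it still gripped at about a 30 mm front gap; the handle slipped out of the grip on the way to closing, so I eased it shut and pushed it open with closed fingers.

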